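# Close the flex press fixture: keeper arm aside, cover plate down on its guide pins

## Task

Close the flex press fixture on the bench. Swing its keeper arm fully aside off the loaded carrier, then take the cover plate by its handle and, keeping it level, lower it gently (no dropping) over both guide pins until it sits fully home and flat on the two lands; let go of it, and leave the tweezers and the pen beside the work where they lie.

Things in the scene. Friction and masses are not known exactly. Their poses are not given: they have to be found in the camera images.
- fixture: Press fixture base, bolted down: aluminium, 18 mm thick, x -100..+60, y -105..+105 mm. Origin on the bench midway between the two guide pins; y runs from pin to pin, z up, -x (pivot side) faces the robot. At y = +75 and -75 mm a dark land 84 x 34 mm, top 34 mm above the bench. Carrier between them, up to 30 mm high. Home: cover plate origin 34 mm straight above this origin.
- pin_left (a point): Tip of the guide pin in the middle of the land at y = +75 mm of the fixture, 64 mm above the bench. Steel, 12 mm diameter: straight from 34 to 56 mm above the bench, then a rounded nose to 64 mm.
- pin_right (a point): Tip of the like guide pin at y = -75 mm of the fixture.
- keeper_arm (a joint): Angle of the keeper arm (dark steel, 31 to 41 mm above the bench), rad. Vertical pivot at fixture x = -72, y = +30 mm. 0: points to fixture +x across the carrier; growing it swings clockwise seen from above, out over the -x edge, to its end at 1.75 (points to -y, a little -x). Clear of the cover beyond 1.4. Starts at 0 to 0.4, stays where left; about 1 N at the knob moves it.
- keeper_knob (a point): Middle of the upright black finger knob on the free end of the keeper arm, 90 mm from the pivot axis, 65 mm above the bench: a round post of 16 mm diameter, its top 81 mm and the arm's top below it 41 mm above the bench.
- cover_plate: Loose aluminium cover plate 80 (x) x 180 (y) x 10 (z) mm, about 0.5 kg, lying flat on the bench. Origin: centre of its underside; z up, y along its length. Through holes of 13.5 mm diameter at y = +75 and -75 mm, each with a steel collar 4 mm high on top. It fits either way round (half turn).
- cover_handle (a point): Centre of the black bridge handle's bar, 32 mm above the plate's underside over its middle (and over its centre of mass). The bar runs along the plate's y: 12 mm wide (x), 110 mm long, 16 mm high, with 14 mm of free height under it and a standoff 11 mm thick at y = +45 and -45 mm.
- tweezers: Bystander: loose black tweezers 124 mm long lying between the work places; origin at its middle. Leave alone.
- marker_pen: Bystander: loose blue and white pen 135 mm long, 16 mm thick, lying between the work places; origin at its middle. Leave alone.

How it is judged (in metres and radians):
On the way, in this order (a step that is already met when the one before it is completed fails the run):
1. the keeper arm is swung aside, clear of the cover plate (value of joint keeper_arm above 1.4 rad), for 0.2 s.
2. the cover plate is home on both guide pins, flat on the lands (z of cover_plate in the frame of fixture between 0.0325 and 0.0358 m and horizontal distance between cover_plate and fixture below 0.003 m and angle between cover_plate's own z axis and vertical below 0.015 rad and angle between the y axis of cover_plate and the y axis of fixture, either way round below 0.035 rad), for 0.2 s.
At the end, for the whole second after the job is handed in: The cover plate rests flat on both lands with both guide pins through its holes (underside within about 1.5 mm of the land tops, within 3 mm sideways, tilt under 0.015 rad, either way round), at rest; the keeper arm stands aside, beyond 1.4 rad (all of step 2 and value of joint keeper_arm above 1.4 rad and linear speed of cover_plate below 0.01 m/s); the robot touches nothing.
It fails at once if the cover plate is tipped by more than 15 degrees (angle between cover_plate's own z axis and vertical above 0.26 rad).
It fails at once if the cover plate is dropped onto the fixture: over 0.35 m/s while on or just above the pins (linear speed of cover_plate above 0.35 m/s and horizontal distance between cover_plate and fixture below 0.04 m and z of cover_plate in the frame of fixture below 0.075 m).
It fails at once if the tweezers or the pen are pushed more than 30 mm from where they lay (distance of any of tweezers, marker_pen from where it was at the start of the episode above 0.03 m).
It also fails if it takes over 54 s, if anything falls off the work surface, if the arm or the gripper's body presses on something with over 40 N, if the wrist force passes 120 N, or if a joint passes its speed limit or range.

## Robot

A 6-joint arm with a two-finger parallel gripper is mounted at the origin on a cart in front of the work surface, level with it; the furniture and walls round the work are solid. World frame = base frame: x ahead of the robot, y to its left, z up, the work surface at z = 0. Lengths are in m, angles in degrees, forces in N, time in s.
With the tool pointing down it reaches from about 0.425 to 0.925 m from the base axis. Payload 12.5 kg.
Tool frame: the origin (TCP) lies at the very end of the fingers, on their centre line; the grasp point (between the pads) lies arm.tcp_to_grasp behind it (arm.tcp_to_grasp is the distance from the TCP to the grasp point, in m); z points along the fingers, y is the line along which they close (so a half turn about z gives the same grasp; the last joint's range is limited). The gripper opens to 85 mm and grips with 20 to 120 N. Pads are 22 mm wide; open, the fingers measure 114 mm over their backs; the gripper's body (76 mm by 85 mm) begins 54 mm behind the grasp point. The pads swing forward as they close: fully open they stand 13 mm farther back than shut.
Start: joints at [-73.659, 28.126, 89.318, -0, 62.55, -6.05], TCP at [0.238, -0.578, 0.231] pointing down, gripper open.
Joint ranges: [-177.58, 177.58], [-47.91, 125.51], [2.72, 160], [-65.01, 245.01], [3.68, 167.84], [-153.87, 153.87]. Speed limits (degrees/s): [127.2, 127.2, 159.86, 180, 180, 180].

## Interface

Orientations are given as a 3x3 rotation matrix whose columns are the frame's x, y, z axes.
In Python, from station import arm gives the robot as it stands.
- The arm moves only by the tool jog_arm, never from a script. Its argument "deltas" is a list that holds one entry, the list of rows, each a list of 4 numbers: the shift along the world's x, y, z in units of 30 mm (1.0 is 30 mm), then the turn about the world's z in degrees. In form: [[[dx, dy, dz, turn], ...]]. A call has exactly 5 rows; each row shifts and turns the commanded pose from where the row before left it; what a row does not reach is not made up. A row lasts 1/12 s, in which the tool goes at most 41.7 mm and 7.16 degrees, less where a joint would pass 70% of its speed; a pose out of reach is approached as far as the arm can. A call is refused whole if a number of a shift passes 1 or a number of a turn 7.16, either way. A call with a gripper value outside its range is refused whole. "grip" is the opening, from 0 (shut) to 1 (fully open), set as the call begins (left out, the last holds). The fingers move at their own pace and stop on an object; "newtons" is the grip in N (left out, the last holds). Time passes only in rows, so rows that do not move let the fingers close, or fill a call up. It gives the time, the measured TCP pose, the force, the opening and the grip force at its end, in the units of the state.
- arm.sense(): the state, without advancing time (a new reading comes with each control period).
- arm.snapshot(name): name is "scene" or "top"; returns the picture (400x640x3 uint8, blue, green, red); there is no depth.
- arm.get_calibration(name): a dict with "fx", "fy", "cx", "cy" (pixels), "dist_coeffs" ([k1, k2, p1, p2, k3] as OpenCV has them; the pictures are not rectified), "extrinsics" (4x4, takes a point from world to camera coordinates). Camera axes: x right, y down, z forward; pixel columns grow to the right and rows downward; lengths in m; the calibration is good to about 2 mm. A picture is of the moment at which its call begins. get_calibration takes no time and is no camera call.
- arm.finish_job(): hands the job in; it is judged then, once.
The state is a dict: "clock": time; "q": joint angles; "joint_vel": joint speeds; "effort": joint torques, N m; "tool_pos": TCP position; "orientation": TCP orientation; "wrist_force": force on the tool from outside, world axes, zero at the start; "wrist_torque": the same for the moment, N m; "gripper_width": opening from 0.0 (shut) to 1.0 (fully open); "grasp_force": force on a finger pad.
Only numpy, scipy, OpenCV 4.12 (cv2) and the standard library are available. Lean on these libraries where they do the work, as an engineer would, in place of code of your own. Each camera call takes 0.05 s, during which the arm holds its last target. There are 200 camera calls.

## Working session

There is one attempt and no reset: what is moved stays moved. The work goes in short steps, Python scripts to look and compute and a tool call to move; the robot and the scene stay as the last step left them, time stands still between calls to the robot, and variables do not carry over. Pictures are saved under pics/ and viewed, at most 10 in all, crops included, and the job is handed in when it is done.

Besides the shell and the picture viewer there is one more tool, called as name(argument=value, ...), one argument or row to a line, values as JSON. jog_arm: Moves the arm, as the interface text tells. Its arguments: {"type":"object","properties":{"deltas":{"type":"array","items":{"type":"array","items":{"type":"array","items":{"type":"number"}}}},"grip":{"type":"number"},"newtons":{"type":"number"}},"required":["deltas"]}

```bash
mkdir -p pics; ls; cat > h.py <<'E'
import numpy as np, cv2
from station import arm
def cal(n):
    c=arm.get_calibration(n); K=np.array([[c['fx'],0,c['cx']],[0,c['fy'],c['cy']],[0,0,1.]])
    return K,np.array(c['dist_coeffs'],float),np.array(c['extrinsics'],float)
def ray(n,px):
    K,d,T=cal(n); u=cv2.undistortPoints(np.array(px,float).reshape(-1,1,2),K,d).reshape(-1,2)
    D=np.c_[u,np.ones(len(u))]@T[:3,:3]; return -T[:3,:3].T@T[:3,3],D
def onz(n,px,z):
    o,D=ray(n,px); return o+D*((z-o[2])/D[:,2])[:,None]
def proj(n,P):
    K,d,T=cal(n); return cv2.projectPoints(np.array(P,float).reshape(-1,3),cv2.Rodrigues(T[:3,:3])[0],T[:3,3],K,d)[0].reshape(-1,2)
E
python3 - <<'E'
from h import *
for n in('scene','top'):
    cv2.imwrite(f'pics/{n}0.png',arm.snapshot(n)); K,d,T=cal(n); print(n,-T[:3,:3].T@T[:3,3],T[2,:3],K[0,0])
s=arm.sense(); print({k:np.round(v,3).tolist() for k,v in s.items()}, arm.tcp_to_grasp)
E
```

```text
pics
scene [0.17984499 0.41803707 0.78536297] [ 0.36097054 -0.46381692 -0.80905756] 405.6772903240799
top [ 0.45992976 -0.01701649  1.00304278] [ 0.05577284  0.01548178 -0.99832345] 389.34693097818797
{'clock': 0.1, 'q': [-73.659, 28.161, 89.345, -0.0, 62.549, -6.049], 'joint_vel': [-0.006, -0.087, -0.012, 0.014, -0.01, 0.131], 'effort': [0.002, -61.945, -26.203, -0.0, 0.003, 0.0], 'tool_pos': [0.238, -0.578, 0.231], 'orientation': [[0.925, 0.381, -0.0], [0.381, -0.925, 0.001], [0.0, -0.001, -1.0]], 'wrist_force': [0.043, -0.016, -0.29], 'wrist_torque': [-0.003, 0.044, -0.015], 'grasp_force': 0.0, 'gripper_width': 0.999} 0.0187
```

View pics/top0.png

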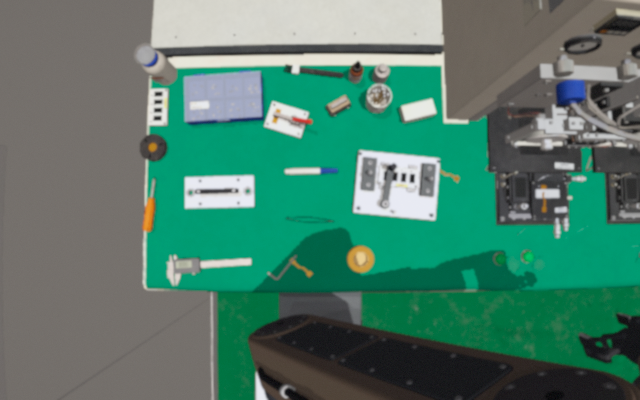

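View pics/scene0.png

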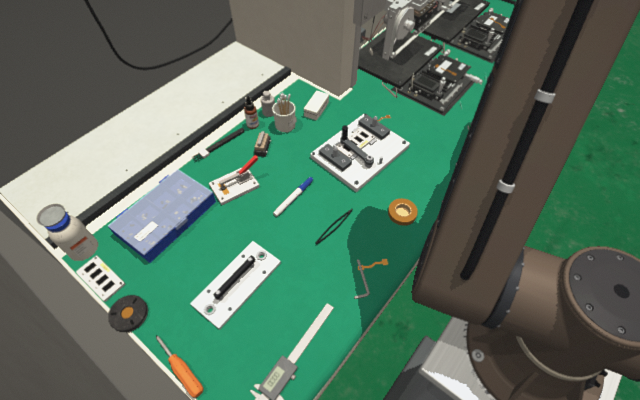

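The top view has the image's up as +x and left as +y. The cover is at about (220,191), the fixture at (397,185), the pen at (312,171) and the tweezers at (309,219). The keeper knob is near (390,168). In the scene view the cover is at (236,283) and the fixture at (360,150).

```bash
python3 - <<'E'
from h import *
t=cv2.imread('pics/top0.png'); s=cv2.imread('pics/scene0.png')
def up(im,x0,y0,w,h,k): return cv2.resize(im[y0:y0+h,x0:x0+w],None,fx=k,fy=k,interpolation=cv2.INTER_CUBIC)
a=np.hstack([up(t,345,140,100,90,4),up(t,175,140,100,90,4)])
b=np.hstack([up(s,300,100,120,72,3.334)[:240,:400],up(s,180,235,120,72,3.334)[:240,:400]])
b=np.hstack([cv2.resize(s[100:195,300:420],(400,240)),cv2.resize(s[235:330,180:300],(400,240))])
cv2.imwrite('pics/crop.png',np.vstack([a[:360],b]))
for n,im,boxes in(('top',t,{'cover':(175,165,90,55,.01),'fix':(345,140,105,90,.018)}),('scene',s,{'cover':(180,230,110,105,.01),'fix':(300,105,120,90,.018)})):
    for k,(x,y,w,h,z) in boxes.items():
        c=im[y:y+h,x:x+w].astype(int); m=((c[...,2]>110)).astype(np.uint8)
        m=cv2.morphologyEx(m,cv2.MORPH_CLOSE,np.ones((3,3)))
        if k=='fix': m=cv2.morphologyEx(m,cv2.MORPH_OPEN,np.ones((5,5)))
        cs=max(cv2.findContours(m,0,2)[0],key=cv2.contourArea).reshape(-1,2)+[x,y]
        P=onz(n,cs,z); r=cv2.minAreaRect((P[:,:2]*1000).astype(np.float32)); print(n,k,r)
E
```

```text
top cover ((532.4537963867188, 253.0674285888672), (85.57231903076172, 185.01425170898438), 0.02580118365585804)
top fix ((548.1598510742188, -204.31101989746094), (215.87342834472656, 165.1383056640625), 84.42182922363281)
scene cover ((529.0910034179688, 253.6106719970703), (82.54572296142578, 182.66986083984375), 1.251698613166809)
scene fix ((544.0899658203125, -199.3887481689453), (216.1524658203125, 164.51754760742188), 84.5050277709961)
```

View pics/crop.png

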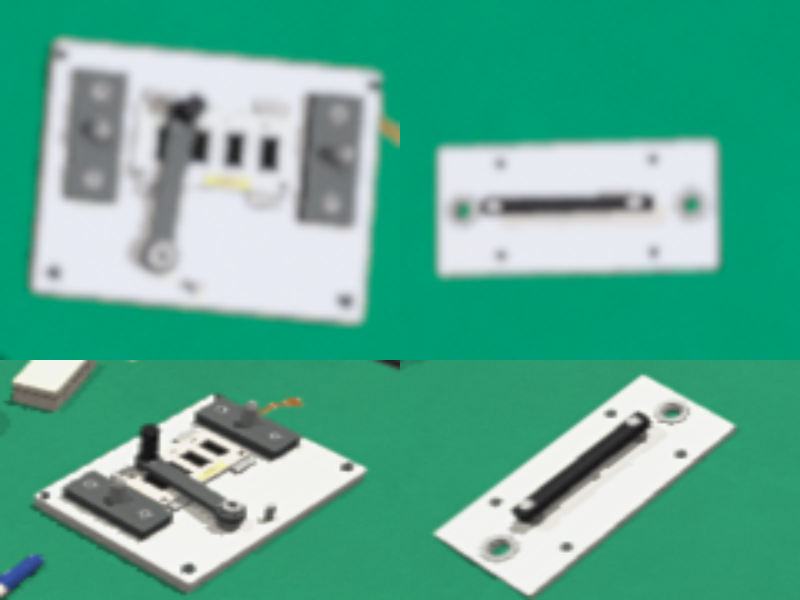

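The crops show the lands as grey rectangles, the arm pivot at about (384.5,203.7) in the top image and the collars at about (190.8,192.5) and (247.8,191.2). The fixture yaw is about -5.5°. Next I fit the lands, collars and knob in both views.

```bash
cat > m.py <<'E'
from h import *
def crop_mask(im,box,f,k=4):
    x,y,w,h=box; c=cv2.resize(im[y:y+h,x:x+w],None,fx=k,fy=k,interpolation=cv2.INTER_CUBIC)
    hsv=cv2.cvtColor(c,cv2.COLOR_BGR2HSV); return f(hsv).astype(np.uint8),hsv
def back(p,box,k=4): return (np.array(p,float)+.5)/k-.5+np.array(box[:2])
def biggest(m,n=1):
    return sorted(cv2.findContours(m,0,2)[0],key=cv2.contourArea)[-n:]
E
python3 - <<'E'
from m import *
pic={n:cv2.imread(f'pics/{n}0.png') for n in('top','scene')}
gray=lambda v:(v[...,1]<70)&(v[...,2]<160)
for n,L in(('top',[(358,153,21,42),(417,159,22,40)]),('scene',[(317,140,36,34),(357,108,36,30)])):
    out=[]
    for b in L:
        m,_=crop_mask(pic[n],b,gray); m=cv2.morphologyEx(m,cv2.MORPH_CLOSE,np.ones((9,9))); m=cv2.morphologyEx(m,cv2.MORPH_OPEN,np.ones((9,9)))
        c=biggest(m)[0].reshape(-1,2); r=cv2.minAreaRect((onz(n,back(c,b),.034)[:,:2]*1e3).astype(np.float32)); print(n,'land',np.round(r[0],1),np.round(r[1],1),round(r[2],1)); out.append(r[0])
    o=np.array(out); d=o[0]-o[1]; print(' mid',o.mean(0),'len',np.hypot(*d),'yaw',np.degrees(np.arctan2(-d[0],d[1])))
for n,L,hb in(('top',[(184,185,14,14),(241,184,14,14)],(192,184,50,14)),('scene',[(202,302,16,16),(254,248,16,16)],(210,250,55,55))):
    out=[]
    for b in L:
        m,_=crop_mask(pic[n],b,lambda v:(v[...,1]>110)); c=biggest(m)[0].reshape(-1,2)  # green seen through hole
        M=cv2.moments(biggest(m)[0]); print(n,'hole px',back((M['m10']/M['m00'],M['m01']/M['m00']),b),'area',M['m00']/16)
        m,_=crop_mask(pic[n],b,lambda v:(v[...,1]>110)|(v[...,2]<205)); c=biggest(m)[0].reshape(-1,2)
        e=cv2.minEnclosingCircle(onz(n,back(c,b),.014)[:,:2].astype(np.float32)*1e3); print('  collar',np.round(e[0],1),round(e[1],1)); out.append(e[0])
    m,_=crop_mask(pic[n],hb,lambda v:(v[...,2]<90)); c=biggest(m)[0].reshape(-1,2); r=cv2.minAreaRect((onz(n,back(c,hb),.04)[:,:2]*1e3).astype(np.float32)); print(n,'bar',r)
    o=np.array(out); d=o[0]-o[1]; print(' mid',o.mean(0),'len',np.hypot(*d),'yaw',np.degrees(np.arctan2(-d[0],d[1])))
# knob: triangulate
b=(384,160,14,14); m,_=crop_mask(pic['top'],b,lambda v:v[...,2]<70); print('knob top bbox',[back(p,b) for p in (biggest(m)[0].min((0,1)),biggest(m)[0].max((0,1)))])
b=(338,122,14,22); m,_=crop_mask(pic['scene'],b,lambda v:v[...,2]<70); print('knob scene bbox',[back(p,b) for p in (biggest(m)[0].min((0,1)),biggest(m)[0].max((0,1)))])
E
```

```text
top land [ 574.7 -128.8] [34.  80.9] 84.4
top land [ 559.9 -276.8] [36.  80.9] 84.2
 mid [ 567.29949951 -202.79485321] len 148.6530352997781 yaw -5.6850026950977295
scene land [ 569.5 -126.6] [51.6 90. ] 85.9
scene land [ 556.5 -275.1] [59.2 99. ] 79.7
 mid [ 563.00170898 -200.87269592] len 149.07493143634065 yaw -4.977323847841898
top hole px [190.45442708 192.265625  ] area 2.0
  collar [532.9 322.2] 16.0
top hole px [247.45307018 190.72412281] area 2.96875
  collar [533.8 177.3] 10.0
top bar ((531.912109375, 253.05572509765625), (5.6634087562561035, 75.91050720214844), 1.64017653465271)
 mid [533.32983398 249.77981567] len 144.88090662708046 yaw 0.363512562049774
scene hole px [209.77906977 309.72286822] area 8.0625
  collar [526.7 329.3] 11.2
scene hole px [267.40111643 249.09649123] area 13.0625
  collar [530.  180.5] 11.4
scene bar ((524.4686279296875, 255.2873992919922), (19.353351593017578, 108.79883575439453), 1.165939211845398)
 mid [528.318573   254.93185425] len 148.8665339051545 yaw 1.2573746360635707
knob top bbox [array([387.625, 165.875]), array([392.625, 169.875])]
knob scene bbox [array([340.625, 125.625]), array([346.875, 143.375])]
```

```bash
python3 - <<'E'
from m import *
o1,D1=ray('top',[(390.1,167.6)]); o2,D2=ray('scene',[(345.3,126.6)])
A=np.c_[D1[0],-D2[0]]; s,*_=np.linalg.lstsq(A,o2-o1,rcond=None); print('tri knobtop',o1+s[0]*D1[0],o2+s[1]*D2[0])
print('z81',onz('top',[(390.1,167.6),(391.5,166.5)],.081),onz('scene',[(345.3,126.6)],.081))
print('pivot', onz('top',[(384.5,203.7)],.045))
print('proj',proj('top',[(.586,-.172,.081),(.4965,-.1651,.041)]),proj('scene',[(.586,-.172,.081),(.4965,-.1651,.041)]))
E
```

```text
tri knobtop [ 0.58217348 -0.17482291  0.09131077] [ 0.5797157  -0.17641271  0.09125641]
z81 [[ 0.58355593 -0.17660755  0.081     ]
 [ 0.58619946 -0.1799973   0.081     ]] [[ 0.58562436 -0.18519655  0.081     ]]
pivot [[ 0.49889394 -0.1679112   0.045     ]]
proj [[388.16155773 166.58220659]
 [383.12267317 204.73533892]] [[341.93404144 129.48840501]
 [368.76185485 159.47206919]]
```

jog_arm(
  deltas=[
    [[0.463,0.531,0,5.92],[0.463,0.531,0,5.92],[0.463,0.531,0,5.92],[0.463,0.531,0,5.92],[0.463,0.531,0,5.92]],
  ],
  grip=0.4,
  newtons=20,
)

```text
clock: 0.52
tool_pos: [0.308, -0.4973, 0.231]
orientation: [[0.612, 0.791, -0.0], [0.791, -0.612, 0.001], [0.0, -0.0, -1.0]]
wrist_force: [0.3, -0.4, 0.6]
gripper_width: 0.404
grasp_force: 0.0
```

jog_arm(
  deltas=[
    [[0.463,0.531,0,5.92],[0.463,0.531,0,5.92],[0.463,0.531,0,5.92],[0.463,0.531,0,5.92],[0.463,0.531,0,5.92]],
  ],
)

```text
clock: 0.93
tool_pos: [0.3775, -0.4176, 0.2311]
orientation: [[0.141, 0.99, -0.0], [0.99, -0.141, 0.0], [0.0, -0.0, -1.0]]
wrist_force: [0.4, -0.6, 0.6]
gripper_width: 0.403
grasp_force: 0.0
```

jog_arm(
  deltas=[
    [[0.463,0.531,0,5.92],[0.463,0.531,0,5.92],[0.463,0.531,0,5.92],[0.463,0.531,0,5.92],[0.463,0.531,0,5.92]],
  ],
)

```text
clock: 1.35
tool_pos: [0.447, -0.338, 0.2311]
orientation: [[-0.366, 0.931, -0.0], [0.931, 0.366, 0.0], [0.0, -0.0, -1.0]]
wrist_force: [-0.3, -1.1, 0.3]
gripper_width: 0.399
grasp_force: 0.0
```

jog_arm(
  deltas=[
    [[0.463,0.531,-0.2,5.92],[0.463,0.531,-0.2,5.92],[0.463,0.531,-0.2,5.92],[0.463,0.531,-0.2,5.92],[0.463,0.531,-0.2,5.92]],
  ],
)

```text
clock: 1.77
tool_pos: [0.5164, -0.2583, 0.2008]
orientation: [[-0.778, 0.628, -0.0], [0.628, 0.778, 0.0], [0.001, 0.0, -1.0]]
wrist_force: [0.4, -0.3, 0.3]
gripper_width: 0.403
grasp_force: 0.0
```

jog_arm(
  deltas=[
    [[0.463,0.531,-0.4,5.92],[0.463,0.531,-0.4,5.92],[0.463,0.531,-0.4,5.92],[0.463,0.531,-0.4,5.92],[0.463,0.531,-0.4,5.92]],
  ],
)

```text
clock: 2.18
tool_pos: [0.5858, -0.1787, 0.1405]
orientation: [[-0.987, 0.162, -0.0], [0.162, 0.987, 0.0], [0.001, 0.0, -1.0]]
wrist_force: [0.5, 0.4, 0.8]
gripper_width: 0.398
grasp_force: 0.0
```

```bash
python3 - <<'E'
from h import *
a=arm.snapshot('top'); b=arm.snapshot('scene')
cv2.imwrite('pics/s1.png',np.hstack([cv2.resize(a[110:230,330:450],(400,400),interpolation=2),cv2.resize(b[60:180,280:400],(400,400),interpolation=2)]))
s=arm.sense(); print(s['clock'],s['tool_pos'],s['q'],s['orientation'])
E
```

```text
2.2833 [ 0.58586998 -0.17734818  0.13912451] [-2.30312172e+01  3.29910953e+01  9.64838325e+01  2.88229978e-02
  5.07077408e+01 -1.03761492e+02] [[-0.98688532  0.16139895 -0.00278166]
 [ 0.16139496  0.98688859  0.00160558]
 [ 0.00300433  0.00113558 -0.99999484]]
```

View pics/s1.png

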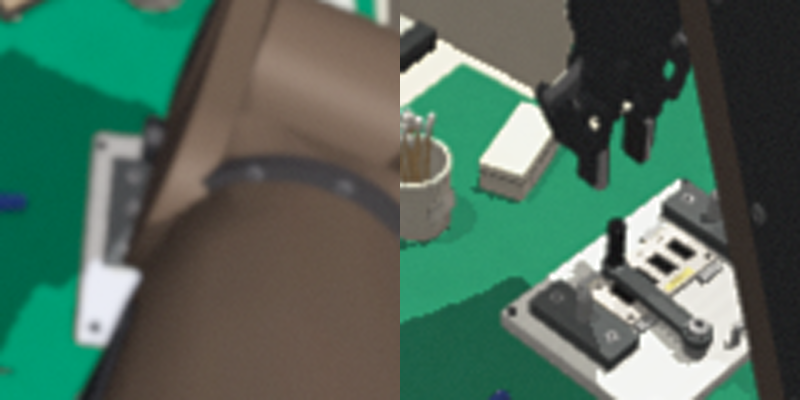

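The arm blocks the top view. In the scene view the fingertips are at about (346,111) and the knob top at about (345,127).

```bash
python3 - <<'E'
from h import *
for z in(.139,.145,.081):print(proj('scene',[(.5859,-.1773,z)]))
print('knob if TCP-vertical',onz('scene',[(346,111.3)],.145), onz('scene',[(345.3,126.6)],.081))
E
```

```text
[[344.49343526 110.33424714]]
[[344.62639033 108.37268894]]
[[343.27421827 128.31477684]]
knob if TCP-vertical [[ 0.57748017 -0.17137109  0.145     ]] [[ 0.58562436 -0.18519655  0.081     ]]
```

jog_arm(
  deltas=[
    [[0,-0.1,-0.5,0],[0,0,-0.6,0],[0,0,-0.6,0],[0,0,-0.6,0],[0,0,-0.6,0]],
  ],
)

```text
clock: 2.7
tool_pos: [0.585, -0.1833, 0.0539]
orientation: [[-0.986, 0.169, 0.0], [0.169, 0.986, -0.0], [-0.0, -0.0, -1.0]]
wrist_force: [0.4, 0.0, -0.9]
gripper_width: 0.398
grasp_force: 0.0
```

jog_arm(
  deltas=[
    [[0,0,0,0],[0,0,0,0],[0,0,0,0],[0,0,0,0],[0,0,0,0]],
  ],
  grip=0.0,
  newtons=20,
)

```text
clock: 3.12
tool_pos: [0.5844, -0.1825, 0.0538]
orientation: [[-0.986, 0.167, -0.002], [0.167, 0.986, 0.001], [0.002, 0.001, -1.0]]
wrist_force: [-3.1, 0.2, -21.0]
gripper_width: 0.172
grasp_force: 20.6
```

```bash
python3 -c "
import numpy as np
a=np.radians(np.linspace(-11,-99,21));p=np.c_[np.cos(a),np.sin(a)]*3
print(np.round(np.diff(p,axis=0),2).tolist())"
```

```text
[[-0.05, -0.22], [-0.07, -0.22], [-0.09, -0.21], [-0.1, -0.21], [-0.12, -0.2], [-0.13, -0.19], [-0.15, -0.18], [-0.16, -0.17], [-0.17, -0.15], [-0.18, -0.14], [-0.19, -0.12], [-0.2, -0.11], [-0.21, -0.09], [-0.22, -0.08], [-0.22, -0.06], [-0.23, -0.04], [-0.23, -0.03], [-0.23, -0.01], [-0.23, 0.01], [-0.23, 0.03]]
```

jog_arm(
  deltas=[
    [[-0.05,-0.22,0,-4.4],[-0.07,-0.22,0,-4.4],[-0.09,-0.21,0,-4.4],[-0.1,-0.21,0,-4.4],[-0.12,-0.2,0,-4.4]],
  ],
)

```text
clock: 3.53
tool_pos: [0.5723, -0.2144, 0.0539]
orientation: [[-0.85, 0.528, -0.0], [0.528, 0.85, 0.001], [0.001, 0.0, -1.0]]
wrist_force: [3.0, 1.5, -24.4]
gripper_width: 0.177
grasp_force: 20.4
```

jog_arm(
  deltas=[
    [[-0.13,-0.19,0,-4.4],[-0.15,-0.18,0,-4.4],[-0.16,-0.17,0,-4.4],[-0.17,-0.15,0,-4.4],[-0.18,-0.14,0,-4.4]],
  ],
)

```text
clock: 3.95
tool_pos: [0.5487, -0.2393, 0.0539]
orientation: [[-0.59, 0.808, 0.0], [0.808, 0.59, 0.001], [0.0, 0.0, -1.0]]
wrist_force: [3.3, 1.6, -26.2]
gripper_width: 0.179
grasp_force: 20.3
```

jog_arm(
  deltas=[
    [[-0.19,-0.12,0,-4.4],[-0.2,-0.11,0,-4.4],[-0.21,-0.09,0,-4.4],[-0.22,-0.08,0,-4.4],[-0.22,-0.06,0,-4.4]],
  ],
)

```text
clock: 4.37
tool_pos: [0.5174, -0.2532, 0.054]
orientation: [[-0.244, 0.97, 0.0], [0.97, 0.244, 0.0], [0.0, 0.0, -1.0]]
wrist_force: [2.8, 0.2, -24.9]
gripper_width: 0.175
grasp_force: 20.2
```

jog_arm(
  deltas=[
    [[-0.23,-0.04,0,-4.4],[-0.23,-0.03,0,-4.4],[-0.23,-0.01,0,-4.4],[-0.23,0.01,0,-4.4],[-0.23,0.03,0,-4.4]],
  ],
)

```text
clock: 4.78
tool_pos: [0.4828, -0.2539, 0.0541]
orientation: [[0.137, 0.991, 0.0], [0.991, -0.137, 0.001], [0.001, -0.0, -1.0]]
wrist_force: [3.3, 2.6, -26.0]
gripper_width: 0.181
grasp_force: 20.1
```

jog_arm(
  deltas=[
    [[0,0,0,0],[0,0,0,0],[0,0,0,0],[0,0,0,0],[0,0,0,0]],
  ],
  grip=0.4,
)

```text
clock: 5.2
tool_pos: [0.4838, -0.2547, 0.0551]
orientation: [[0.131, 0.991, 0.002], [0.991, -0.131, -0.001], [-0.001, 0.002, -1.0]]
wrist_force: [0.5, -0.1, 0.2]
gripper_width: 0.401
grasp_force: 0.0
```

jog_arm(
  deltas=[
    [[0,0,0.6,0],[0,0,0.8,0],[0,0,0.8,0],[0,0,0.8,0],[0,0,0.8,0]],
  ],
)

```text
clock: 5.62
tool_pos: [0.4832, -0.2543, 0.1698]
orientation: [[0.132, 0.991, 0.001], [0.991, -0.132, -0.0], [-0.0, 0.001, -1.0]]
wrist_force: [0.2, 0.0, 0.2]
gripper_width: 0.396
grasp_force: 0.0
```

jog_arm(
  deltas=[
    [[0.079,0.85,0,0.42],[0.079,0.85,0,0.42],[0.079,0.85,0,0.42],[0.079,0.85,0,0.42],[0.079,0.85,0,0.42]],
  ],
  grip=0.7,
)

```text
clock: 6.03
tool_pos: [0.4951, -0.1257, 0.1688]
orientation: [[0.095, 0.995, 0.001], [0.995, -0.095, -0.0], [-0.0, 0.001, -1.0]]
wrist_force: [0.7, 0.4, -0.3]
gripper_width: 0.701
grasp_force: 0.0
```

jog_arm(
  deltas=[
    [[0.079,0.85,0,0.42],[0.079,0.85,0,0.42],[0.079,0.85,0,0.42],[0.079,0.85,0,0.42],[0.079,0.85,0,0.42]],
  ],
)

```text
clock: 6.45
tool_pos: [0.507, 0.002, 0.1688]
orientation: [[0.058, 0.998, 0.001], [0.998, -0.058, -0.0], [-0.0, 0.001, -1.0]]
wrist_force: [0.3, 0.4, 0.2]
gripper_width: 0.702
grasp_force: 0.0
```

jog_arm(
  deltas=[
    [[0.079,0.85,0,0.42],[0.079,0.85,0,0.42],[0.079,0.85,0,0.42],[0.079,0.85,0,0.42],[0.079,0.85,0,0.42]],
  ],
)

```text
clock: 6.87
tool_pos: [0.5188, 0.1296, 0.1687]
orientation: [[0.022, 1.0, 0.001], [1.0, -0.022, 0.0], [0.0, 0.001, -1.0]]
wrist_force: [-0.5, 0.1, -0.2]
gripper_width: 0.701
grasp_force: 0.0
```

```bash
python3 - <<'E'
from m import *
a=arm.snapshot('top'); b=arm.snapshot('scene')
cv2.imwrite('pics/t2.png',a);cv2.imwrite('pics/s2.png',b)
cv2.imwrite('pics/c2.png',np.hstack([cv2.resize(a[140:235,345:445],(400,380),interpolation=2),cv2.resize(b[100:195,300:400],(400,380),interpolation=2)]))
gray=lambda v:(v[...,1]<70)&(v[...,2]<160)
out=[]
for bx in[(358,153,21,42),(417,159,22,40)]:
    m,_=crop_mask(a,bx,gray); m=cv2.morphologyEx(m,cv2.MORPH_CLOSE,np.ones((9,9))); m=cv2.morphologyEx(m,cv2.MORPH_OPEN,np.ones((9,9)))
    c=biggest(m)[0].reshape(-1,2); out.append(cv2.minAreaRect((onz('top',back(c,bx),.034)[:,:2]*1e3).astype(np.float32))[0])
print(out, arm.sense()['tool_pos'])
E
```

```text
[(574.6634521484375, -128.84536743164062), (559.88671875, -276.82098388671875)] [0.51893939 0.13099159 0.16866951]
```

View pics/c2.png

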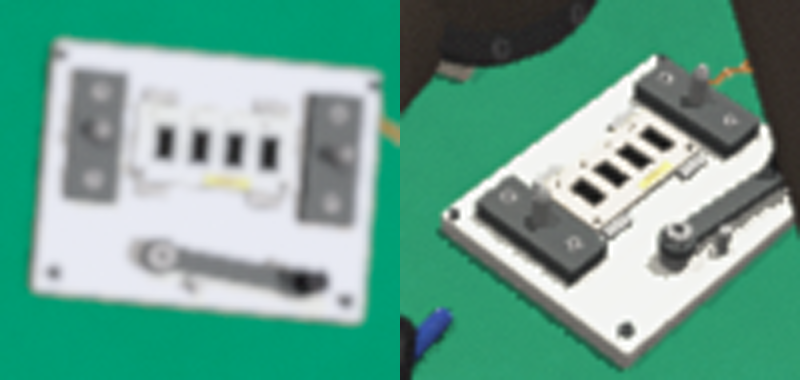

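The arm now points along fixture -y, slightly -x, at about 1.66 rad, so it is clear. The lands and pins haven't moved. Next I grasp the cover.

jog_arm(
  deltas=[
    [[0.08,0.81,0,0.38],[0.08,0.81,0,0.38],[0.08,0.81,0,0.38],[0.08,0.81,0,0.38],[0.08,0.81,-0.2,0.38]],
  ],
)

```text
clock: 7.38
tool_pos: [0.5313, 0.2505, 0.1634]
orientation: [[-0.011, 1.0, 0.002], [1.0, 0.011, 0.001], [0.001, 0.002, -1.0]]
wrist_force: [0.8, 0.2, -0.4]
gripper_width: 0.699
grasp_force: 0.0
```

jog_arm(
  deltas=[
    [[0,0,-0.7,0],[0,0,-0.8,0],[0,0,-0.8,0],[0,0,-0.7,0],[0,0,-0.6,0]],
  ],
)

```text
clock: 7.8
tool_pos: [0.5306, 0.2491, 0.0531]
orientation: [[-0.011, 1.0, -0.0], [1.0, 0.011, -0.0], [-0.0, -0.0, -1.0]]
wrist_force: [0.6, -0.0, 0.4]
gripper_width: 0.7
grasp_force: 0.0
```

```bash
python3 - <<'E'
from h import *
b=arm.snapshot('scene'); cv2.imwrite('pics/s3.png',cv2.resize(b[215:345,165:305],(646,600),interpolation=2))
s=arm.sense(); print(s['tool_pos'],s['orientation'][:,1])
E
```

```text
[0.52940677 0.24866033 0.05030168] [ 0.99993572  0.0106011  -0.00402137]
```

View pics/s3.png

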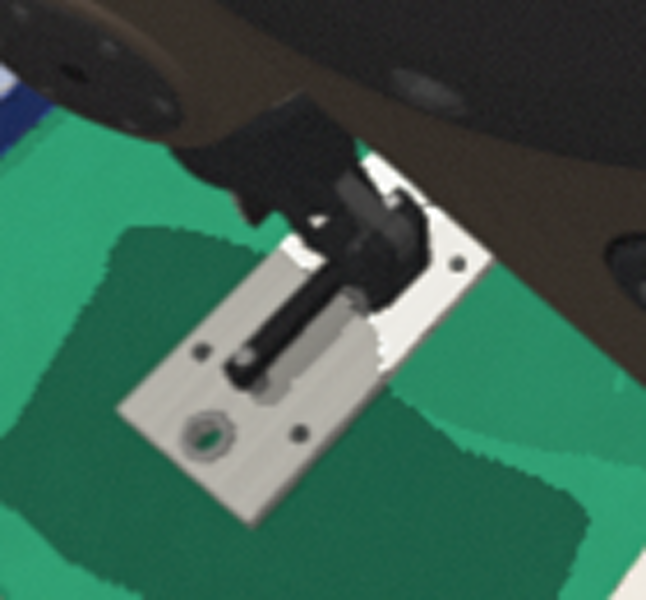

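The fingers straddle the bar. The TCP is about 5 mm short in y. I correct that, descend and grip.

jog_arm(
  deltas=[
    [[0.02,0.13,-0.3,0],[0,0,-0.3,0],[0,0,-0.3,0],[0,0,-0.2,0],[0,0,0,0]],
  ],
)

```text
clock: 8.27
tool_pos: [0.5309, 0.2534, 0.0205]
orientation: [[-0.01, 1.0, -0.001], [1.0, 0.01, -0.0], [-0.0, -0.001, -1.0]]
wrist_force: [-0.3, -0.4, 0.5]
gripper_width: 0.697
grasp_force: 0.0
```

jog_arm(
  deltas=[
    [[0,0,0,0],[0,0,0,0],[0,0,0,0],[0,0,0,0],[0,0,0,0]],
  ],
  grip=0.0,
  newtons=60,
)

```text
clock: 8.68
tool_pos: [0.5316, 0.2537, 0.022]
orientation: [[-0.011, 1.0, 0.001], [1.0, 0.011, 0.0], [0.0, 0.001, -1.0]]
wrist_force: [0.2, -0.3, 5.6]
gripper_width: 0.125
grasp_force: 59.4
```

jog_arm(
  deltas=[
    [[0,0,0,0],[0,0,0,0],[0,0,0,0],[0,0,0,0],[0,0,0,0]],
  ],
)

```text
clock: 9.1
tool_pos: [0.5316, 0.2537, 0.022]
orientation: [[-0.011, 1.0, 0.001], [1.0, 0.011, 0.0], [0.0, 0.001, -1.0]]
wrist_force: [-0.0, -0.2, 6.0]
gripper_width: 0.12
grasp_force: 59.5
```

jog_arm(
  deltas=[
    [[0,0,0.1,0],[0,0,0.2,0],[0,0,0.4,0],[0,0,0.5,0],[0,0,0.5,0]],
  ],
)

```text
clock: 9.52
tool_pos: [0.5309, 0.2535, 0.0732]
orientation: [[-0.01, 1.0, -0.001], [1.0, 0.01, -0.0], [-0.0, -0.001, -1.0]]
wrist_force: [-0.1, -0.2, -6.1]
gripper_width: 0.126
grasp_force: 58.8
```

jog_arm(
  deltas=[
    [[0,0,0.5,0],[0,0,0.5,0],[0,0,0.4,0],[0,0,0.2,0],[0,0,0,0]],
  ],
)

```text
clock: 9.93
tool_pos: [0.5316, 0.2537, 0.1221]
orientation: [[-0.01, 1.0, 0.002], [1.0, 0.01, 0.001], [0.001, 0.002, -1.0]]
wrist_force: [0.3, -0.6, -6.1]
gripper_width: 0.126
grasp_force: 58.9
```

jog_arm(
  deltas=[
    [[0.02,-0.25,0,-0.31],[0.04,-0.5,0,-0.31],[0.058,-0.76,0,-0.31],[0.058,-0.76,0,-0.31],[0.058,-0.76,0,-0.31]],
  ],
)

```text
clock: 10.35
tool_pos: [0.5376, 0.1613, 0.1193]
orientation: [[0.017, 1.0, -0.002], [1.0, -0.017, -0.0], [-0.0, -0.002, -1.0]]
wrist_force: [1.0, -0.1, -6.5]
gripper_width: 0.126
grasp_force: 58.9
```

jog_arm(
  deltas=[
    [[0.058,-0.76,0,-0.31],[0.058,-0.76,0,-0.31],[0.058,-0.76,0,-0.31],[0.058,-0.76,0,-0.31],[0.058,-0.76,0,-0.31]],
  ],
)

```text
clock: 10.77
tool_pos: [0.5463, 0.0471, 0.1194]
orientation: [[0.044, 0.999, -0.002], [0.999, -0.044, -0.0], [-0.0, -0.002, -1.0]]
wrist_force: [0.5, 1.0, -6.2]
gripper_width: 0.122
grasp_force: 58.9
```

jog_arm(
  deltas=[
    [[0.058,-0.76,0,-0.31],[0.058,-0.76,0,-0.31],[0.058,-0.76,0,-0.31],[0.058,-0.76,0,-0.31],[0.058,-0.76,0,-0.31]],
  ],
)

```text
clock: 11.18
tool_pos: [0.5548, -0.0668, 0.1194]
orientation: [[0.072, 0.997, -0.002], [0.997, -0.072, 0.0], [0.0, -0.002, -1.0]]
wrist_force: [0.4, 0.2, -5.9]
gripper_width: 0.121
grasp_force: 58.9
```

jog_arm(
  deltas=[
    [[0.058,-0.76,0,-0.31],[0.058,-0.76,0,-0.31],[0.058,-0.76,0,-0.31],[0.04,-0.5,0,-0.31],[0.02,-0.25,0,-0.31]],
  ],
)

```text
clock: 11.6
tool_pos: [0.5622, -0.1582, 0.1195]
orientation: [[0.1, 0.995, -0.001], [0.995, -0.1, 0.0], [0.0, -0.001, -1.0]]
wrist_force: [-0.3, -0.4, -6.1]
gripper_width: 0.128
grasp_force: 58.8
```

jog_arm(
  deltas=[
    [[0.04,-0.5,0,0],[0,0,0,0],[0,0,0,0],[0,0,0,0],[0,0,0,0]],
  ],
)

```text
clock: 12.02
tool_pos: [0.5638, -0.1705, 0.1203]
orientation: [[0.097, 0.995, -0.0], [0.995, -0.097, 0.0], [0.0, -0.0, -1.0]]
wrist_force: [0.9, -0.1, -6.0]
gripper_width: 0.124
grasp_force: 58.9
```

jog_arm(
  deltas=[
    [[0.03,-0.43,0,0],[0.03,-0.4,-0.1,0],[0.01,-0.2,-0.2,0],[0,0,-0.2,0],[0,0,-0.2,0]],
  ],
)

```text
clock: 12.43
tool_pos: [0.5657, -0.2025, 0.0984]
orientation: [[0.099, 0.995, -0.0], [0.995, -0.099, 0.0], [0.0, -0.0, -1.0]]
wrist_force: [-0.3, 0.7, -6.8]
gripper_width: 0.127
grasp_force: 58.9
```

jog_arm(
  deltas=[
    [[0,0,0,0],[0,0,0,0],[0,0,0,0],[0,0,0,0],[0,0,0,0]],
  ],
)

```text
clock: 12.85
tool_pos: [0.5661, -0.202, 0.0996]
orientation: [[0.097, 0.995, 0.001], [0.995, -0.097, -0.0], [-0.0, 0.001, -1.0]]
wrist_force: [0.0, -0.1, -6.5]
gripper_width: 0.124
grasp_force: 58.8
```

```bash
python3 - <<'E'
from h import *
a=arm.snapshot('top'); b=arm.snapshot('scene'); cv2.imwrite('pics/t4r.png',a);cv2.imwrite('pics/s4r.png',b)
cv2.imwrite('pics/s4.png',np.hstack([cv2.resize(a[130:250,340:450],(400,436),interpolation=2),cv2.resize(b[85:205,300:410],(400,436),interpolation=2)]))
s=arm.sense(); print(s['tool_pos'],s['orientation'][:,1])
E
```

```text
[ 0.56604663 -0.20205635  0.09958261] [ 9.95234123e-01 -9.75130202e-02  5.01617247e-04]
```

View pics/s4.png

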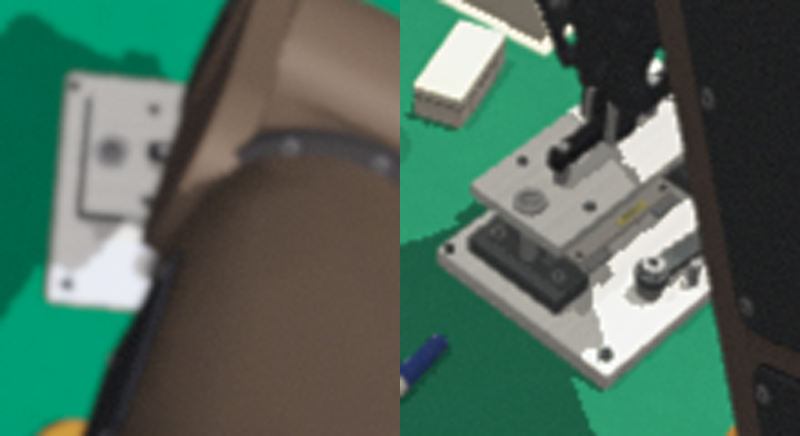

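The top view shows the left collar at about (370.8,171.8), and the scene view shows it at about (336.0,140.6). The pin stands under it, and the cover is level.

```bash
python3 - <<'E'
from m import *
print(onz('top',[(370.8,171.8)],.0916),onz('scene',[(336.0,140.6)],.0916))
t0=cv2.imread('pics/t2.png');s0=cv2.imread('pics/s2.png')
# pin tip in scene (brighter/greyer on dark land): crop c2 (540,190),(703,72) scale 4
print('pintip scene', onz('scene',[(300+(540-400)/4,100+190/4),(300+(703-400)/4,100+72/4)],.060))
t4=cv2.imread('pics/t4r.png'); b=(362,163,18,18)
for f in(lambda v:v[...,2]<140,):
    m,v=crop_mask(t4,b,f); c=biggest(m)[0]; print(cv2.contourArea(c)/16,onz('top',[back(cv2.minEnclosingCircle(c)[0],b)],.0916))
print(tuple(np.array([.566+.075*.0975,-.202+.075*.995])))
E
```

```text
[[ 0.57218745 -0.12906948  0.0916    ]] [[ 0.56849853 -0.1249935   0.0916    ]]
pintip scene [[ 0.57402917 -0.12998371  0.06      ]
 [ 0.55574203 -0.27810752  0.06      ]]
40.34375 [[ 0.57335735 -0.12787024  0.0916    ]]
(np.float64(0.5733124999999999), np.float64(-0.12737500000000002))
```

jog_arm(
  deltas=[
    [[0.03,-0.03,-0.12,0],[0,0,-0.12,0],[0,0,-0.12,0],[0,0,-0.12,0],[0,0,0,0]],
  ],
)

```text
clock: 13.37
tool_pos: [0.5665, -0.2029, 0.0839]
orientation: [[0.098, 0.995, -0.001], [0.995, -0.098, 0.001], [0.001, -0.001, -1.0]]
wrist_force: [-1.3, 0.8, -6.2]
gripper_width: 0.123
grasp_force: 58.8
```

jog_arm(
  deltas=[
    [[0,0,-0.05,0],[0,0,-0.05,0],[0,0,-0.05,0],[0,0,-0.05,0],[0,0,0,0]],
  ],
)

```text
clock: 13.78
tool_pos: [0.5672, -0.2035, 0.079]
orientation: [[0.098, 0.995, 0.001], [0.995, -0.098, -0.001], [-0.001, 0.001, -1.0]]
wrist_force: [1.4, -3.6, -6.1]
gripper_width: 0.122
grasp_force: 58.9
```

jog_arm(
  deltas=[
    [[0.01,-0.03,-0.04,0],[0,0,-0.04,0],[0,0,-0.04,0],[0,0,0,0],[0,0,0,0]],
  ],
)

```text
clock: 14.2
tool_pos: [0.5672, -0.2041, 0.0752]
orientation: [[0.098, 0.995, 0.0], [0.995, -0.098, -0.0], [-0.0, 0.0, -1.0]]
wrist_force: [0.8, -3.1, -7.1]
gripper_width: 0.123
grasp_force: 58.8
```

jog_arm(
  deltas=[
    [[0.01,-0.03,-0.06,0],[0,0,-0.06,0],[0,0,-0.06,0],[0,0,-0.06,0],[0,0,0,0]],
  ],
)

```text
clock: 14.62
tool_pos: [0.5672, -0.2046, 0.0676]
orientation: [[0.098, 0.995, -0.001], [0.995, -0.098, 0.001], [0.0, -0.001, -1.0]]
wrist_force: [-0.1, -0.4, -5.9]
gripper_width: 0.127
grasp_force: 58.8
```

jog_arm(
  deltas=[
    [[0,0,-0.06,0],[0,0,-0.06,0],[0,0,-0.06,0],[0,0,-0.06,0],[0,0,0,0]],
  ],
)

```text
clock: 15.03
tool_pos: [0.5673, -0.2048, 0.0605]
orientation: [[0.098, 0.995, -0.0], [0.995, -0.098, 0.0], [0.0, -0.0, -1.0]]
wrist_force: [-0.1, -0.2, -5.6]
gripper_width: 0.123
grasp_force: 58.8
```

Both pins are in with almost no side force. The home TCP height should be about 0.056.

jog_arm(
  deltas=[
    [[0,0,-0.05,0],[0,0,-0.05,0],[0,0,-0.04,0],[0,0,0,0],[0,0,0,0]],
  ],
)

```text
clock: 15.45
tool_pos: [0.5674, -0.2048, 0.0567]
orientation: [[0.098, 0.995, 0.0], [0.995, -0.098, 0.0], [0.0, 0.0, -1.0]]
wrist_force: [-0.7, 0.1, -6.2]
gripper_width: 0.13
grasp_force: 58.9
```

jog_arm(
  deltas=[
    [[0,0,-0.03,0],[0,0,-0.02,0],[0,0,0,0],[0,0,0,0],[0,0,0,0]],
  ],
)

```text
clock: 15.87
tool_pos: [0.5676, -0.2049, 0.056]
orientation: [[0.098, 0.995, 0.001], [0.995, -0.098, -0.0], [-0.0, 0.001, -1.0]]
wrist_force: [-3.5, 1.3, 5.9]
gripper_width: 0.125
grasp_force: 60.4
```

It has seated: z force is +6 N at TCP 0.056. I release it and retreat.

jog_arm(
  deltas=[
    [[0,0,0,0],[0,0,0,0],[0,0,0,0],[0,0,0,0],[0,0,0,0]],
  ],
  grip=0.5,
)

```text
clock: 16.28
tool_pos: [0.5675, -0.2049, 0.0552]
orientation: [[0.098, 0.995, 0.0], [0.995, -0.098, -0.0], [-0.0, 0.0, -1.0]]
wrist_force: [-1.0, -1.0, 0.9]
gripper_width: 0.501
grasp_force: 0.0
```

jog_arm(
  deltas=[
    [[0,0,0.3,0],[0,0,0.5,0],[0,0,0.8,0],[0,0,0.8,0],[0,0,0.8,0]],
  ],
)

```text
clock: 16.7
tool_pos: [0.5673, -0.2048, 0.1528]
orientation: [[0.098, 0.995, 0.0], [0.995, -0.098, 0.0], [0.0, 0.0, -1.0]]
wrist_force: [0.3, -0.0, 0.4]
gripper_width: 0.501
grasp_force: 0.0
```

jog_arm(
  deltas=[
    [[-0.2,0.8,0.3,0],[-0.2,0.9,0.3,0],[-0.2,0.9,0,0],[-0.2,0.9,0,0],[-0.2,0.9,0,0]],
  ],
)

```text
clock: 17.12
tool_pos: [0.5371, -0.0718, 0.1702]
orientation: [[0.098, 0.995, 0.001], [0.995, -0.098, -0.0], [-0.0, 0.001, -1.0]]
wrist_force: [0.4, 0.3, -0.9]
gripper_width: 0.503
grasp_force: 0.0
```

jog_arm(
  deltas=[
    [[0,0.9,0,0],[0,0.9,0,0],[0,0.9,0,0],[0,0.9,0,0],[0,0,0,0]],
  ],
)

```text
clock: 17.53
tool_pos: [0.5372, 0.0387, 0.17]
orientation: [[0.095, 0.995, 0.001], [0.995, -0.095, 0.001], [0.001, 0.001, -1.0]]
wrist_force: [-0.0, -0.8, -0.5]
gripper_width: 0.498
grasp_force: 0.0
```

```bash
python3 - <<'E'
from h import *
a=arm.snapshot('top'); b=arm.snapshot('scene')
cv2.imwrite('pics/s5.png',np.hstack([cv2.resize(a[140:235,345:445],(400,380),interpolation=2),cv2.resize(b[85:205,300:410],(400,436),interpolation=2)[:380]]))
s=arm.sense(); print(s['tool_pos'],s['wrist_force'],s['clock'])
E
```

```text
[0.53746289 0.03585183 0.16981037] [-0.49089371 -0.61804077  0.69680787] 17.6333
```

View pics/s5.png

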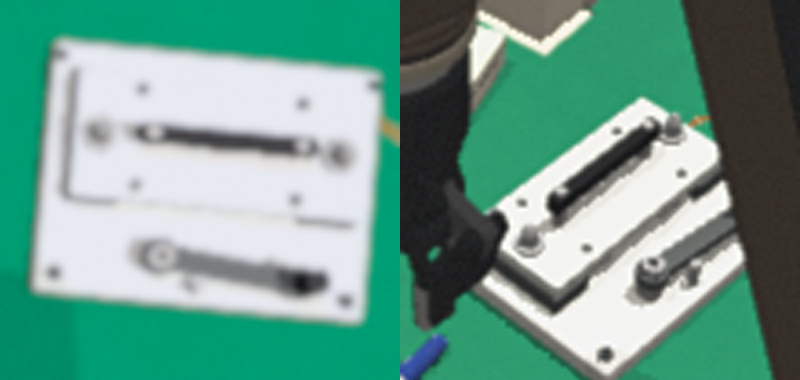

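The cover sits flat with both pins through its collars, the keeper arm is aside and the gripper is clear.

```bash
python3 -c "
from station import arm
print(arm.finish_job())"
```

```text
the job is handed in; nothing more can be done
None
```

I handed the job in at about 18 s: the keeper arm is aside at about 1.6 rad, the cover is lowered over both pins and looks flat on the lands, it is released with the gripper clear, and I never went near the tweezers or pen; the hand-in gave no verdict.

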